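# Sort the leftover fittings into the sample trays

### The job

Clear the leftover fittings off the joiner's bench: put each of the five loose pieces into the tray that carries a sample of its kind, the two drawer knobs standing upright on their feet and the two tenons and the folded hinge lying flat on the tray floor, none on top of another. Leave the tin and the screwdriver where they are.

Things in the scene. Friction and masses are not known exactly. Their poses are not given: they have to be found in the camera images.
- knob_a: Loose turned beech drawer knob, mushroom shaped, standing on its foot: 32 mm high, foot 28 mm across, neck 18 mm, head 38 mm across between 17 and 27 mm above the foot's underside. About 25 g. Origin: centre of the foot's underside; z points up out of the head.
- knob_b: Loose turned beech drawer knob, mushroom shaped, standing on its foot: 32 mm high, foot 28 mm across, neck 18 mm, head 38 mm across between 17 and 27 mm above the foot's underside. About 25 g. Origin: centre of the foot's underside; z points up out of the head. Like knob_a.
- tenon_a: Loose beech tenon (floating tenon): a flat slip with half-round long edges, 60 mm long (its x), 28 mm wide (its y), 14 mm thick (its z), lying flat. About 20 g. Origin: its centre, 7 mm above the bench at the start.
- tenon_b: Loose beech tenon (floating tenon): a flat slip with half-round long edges, 60 mm long (its x), 28 mm wide (its y), 14 mm thick (its z), lying flat. About 20 g. Origin: its centre, 7 mm above the bench at the start. Like tenon_a.
- hinge: Loose folded steel butt hinge, 75 mm long (its x), 35 mm wide (its y, from -17.5 to +17.5, the barrel along the +y edge), 10 mm thick (its z), lying flat. About 130 g. Origin: its centre, 5 mm above the bench at the start.
- tray_knobs: Fixed dark wooden tray. Well inside 104 mm (x) by 140 mm (y), floor 6 mm above the bench, walls 6 mm thick, rim 18 mm above the bench. Origin: middle of the well, at bench height, z up. Beyond its +x wall, away from the robot: a ledge 12 mm high, centred 81 mm from the origin, bearing a fixed sample (not a loose piece): a knob, standing up, top at 44 mm.
- tray_tenons: Fixed dark wooden tray. Well inside 104 mm (x) by 140 mm (y), floor 6 mm above the bench, walls 6 mm thick, rim 18 mm above the bench. Origin: middle of the well, at bench height, z up. Beyond its +x wall, away from the robot: a ledge 12 mm high, centred 81 mm from the origin, bearing a fixed sample (not a loose piece): a tenon, lying along the tray's y, top at 26 mm.
- tray_hinges: Fixed dark wooden tray. Well inside 104 mm (x) by 140 mm (y), floor 6 mm above the bench, walls 6 mm thick, rim 18 mm above the bench. Origin: middle of the well, at bench height, z up. Beyond its +x wall, away from the robot: a ledge 12 mm high, centred 81 mm from the origin, bearing a fixed sample (not a loose piece): a folded hinge, lying along the tray's y, top at 22 mm.
- tin: Bystander: plain metal tin, 72 mm across and 70 mm high, standing at one side of the bench beyond the work. Origin: centre of its underside.
- screwdriver: Bystander: 200 mm screwdriver lying on the other side of the bench. Origin: its middle, at its underside; x along the shaft towards the tip.

How it is judged:
At the end, for the whole second after the job is handed in: Each piece is in the well of its own kind's tray and on its floor: knobs with the foot within 6 mm of the floor, upright within 0.2 rad; tenons and hinge flat, centre height within about 5 mm of lying flat. All released and at rest (x of knob_a in the frame of tray_knobs between -0.05 and 0.05 m and y of knob_a in the frame of tray_knobs between -0.068 and 0.068 m and z of knob_a in the frame of tray_knobs between 0 and 0.012 m and angle between each of knob_a, knob_b's own z axis and vertical below 0.2 rad and linear speed of each of knob_a, tenon_a, knob_b, tenon_b, hinge below 0.02 m/s and angular speed of each of knob_a, tenon_a, knob_b, tenon_b, hinge below 0.2 rad/s and x of tenon_a in the frame of tray_tenons between -0.05 and 0.05 m and y of tenon_a in the frame of tray_tenons between -0.068 and 0.068 m and z of tenon_a in the frame of tray_tenons between 0.006 and 0.018 m and x of knob_b in the frame of tray_knobs between -0.05 and 0.05 m and y of knob_b in the frame of tray_knobs between -0.068 and 0.068 m and z of knob_b in the frame of tray_knobs between 0 and 0.012 m and x of tenon_b in the frame of tray_tenons between -0.05 and 0.05 m and y of tenon_b in the frame of tray_tenons between -0.068 and 0.068 m and z of tenon_b in the frame of tray_tenons between 0.006 and 0.018 m and x of hinge in the frame of tray_hinges between -0.05 and 0.05 m and y of hinge in the frame of tray_hinges between -0.068 and 0.068 m and z of hinge in the frame of tray_hinges between 0.005 and 0.016 m); the robot touches nothing.
It fails at once if the tin is pushed more than 30 mm from its place (distance of tin from where it was at the start of the episode above 0.03 m).
It fails at once if the screwdriver is pushed more than 30 mm from its place (distance of screwdriver from where it was at the start of the episode above 0.03 m).
It also fails if it takes over 112 s, if anything falls off the work surface, if the arm or the gripper's body presses on something with over 40 N, if the wrist force passes 120 N, or if a joint passes its speed limit or range.

### The arm

A 7-joint arm with a two-finger parallel gripper is mounted at the origin on the work surface. World frame = base frame: x ahead of the robot, y to its left, z up, the work surface at z = 0. Lengths are in m, angles in rad, forces in N, time in s.
With the tool pointing down it reaches from about 0.425 to 0.875 m from the base axis. Payload 4.7 kg.
Tool frame: the origin (TCP) lies midway between the tips of the shut fingers; the grasp point (between the pads) lies ctrl.grasp_offset behind it (ctrl.grasp_offset is the distance from the TCP to the grasp point, in m); z points along the fingers, y is the line along which they close (so a half turn about z gives the same grasp; the last joint's range is limited). The gripper opens to 87 mm and grips with 3 to 60 N. Pads are 19 mm wide; open, the fingers measure 117 mm over their backs; the gripper's body (75 mm by 190 mm) begins 51 mm behind the grasp point.
Start: joints at [1.159, 0.321, -0.07, 1.45, 0.023, 1.371, -0.057], TCP at [0.268, -0.592, 0.223] pointing down, gripper open.
Joint ranges: [-2.86, 2.86], [-0.3, 2.09], [-1.38, 1.24], [0.06, 2.45], [-1.56, 4.7], [0.09, 2.05], [-2.69, 2.69]. Speed limits (rad/s): [2.57, 2.57, 3.14, 3.14, 3.14, 3.14, 3.14].

### API

Orientations are given as a rotation vector (axis times angle).
In Python, from bench import ctrl gives the robot as it stands. The module is installed in compiled form; this text tells all that it offers.
- The arm moves only by the tool jog_arm, never from a script. Its argument "moves" is one flat list of numbers, 7 for each row, row after row: the shift along the tool's x, y, z in units of 30 cm (1.0 is 30 cm), then the turn, a rotation vector about the tool's x, y, z in units of 60 degrees (1.0 is 60 degrees), then the gripper's target within -1 to 1 (fully open at 1, half-way at 0, shut at -1). In form: [x, y, z, wx, wy, wz, fingers, x, y, z, wx, wy, wz, fingers, ...]. A call has exactly 8 rows; each row is the pose to reach, as a shift and turn from the pose commanded when the call began, along the tool's axes at that moment; what a row does not reach only later rows make up. A row lasts 1/8 s, in which the tool goes at most 62.5 mm and 10.7 degrees, less where a joint would pass 70% of its speed; a pose out of reach is approached as far as the arm can. A call with a number of a shift or a turn outside -1 to 1 is refused whole. A call with a gripper value outside its range is refused whole. The fingers move at their own pace and stop on an object; "newtons" is the grip in N (left out, the last holds). Time passes only in rows, so rows that repeat a pose let the fingers close, or fill a call up. It gives the time, the measured TCP pose, the force, the opening and the grip force at its end, in the units of the state.
- ctrl.get_state(): the state, without advancing time (a new reading comes with each control period).
- ctrl.get_image(name): name is "scene" or "top"; returns a dict with "pixels" (420x560x3 uint8, red, green, blue), "fx", "fy", "cx", "cy" (pixels), "xyz" and "rotation" of the camera in the world. Camera axes: x right, y up, looking along -z (the intrinsics and any distortion apply to the point x, -y, -z); pixel columns grow to the right and rows downward; lengths in m; the calibration is good to about 2 mm. A picture is of the moment at which its call begins. There is no depth.
- ctrl.close_job(): hands the job in; it is judged then, once.
The state is a dict: "time": time; "joint_positions": joint angles; "qd": joint speeds; "joint_torque": joint torques, N m; "position": TCP position; "tool_rot": TCP orientation; "ft_force": force on the tool from outside, world axes, zero at the start; "torque": the same for the moment, N m; "grip_width": opening from 0.0 (shut) to 1.0 (fully open); "grip_force": force on a finger pad.
Only numpy, scipy, OpenCV 4.12 (cv2) and the standard library are available. Lean on these libraries where they do the work, as an engineer would, in place of code of your own. Each camera call takes 0.05 s, during which the arm holds its last target. There are 200 camera calls.

## Working session

There is one attempt and no reset: what is moved stays moved. The work goes in short steps, Python scripts to look and compute and a tool call to move; the robot and the scene stay as the last step left them, time stands still between calls to the robot, and variables do not carry over. Pictures are saved under pics/ and viewed, at most 14 in all, crops included, and the job is handed in when it is done.

Besides the shell and the picture viewer there is one more tool, called after "Emit:" as name(argument=value, ...) on one line, values as JSON. jog_arm: Moves the arm, as the interface text tells. Its arguments: {"type":"object","properties":{"moves":{"type":"array"},"newtons":{"type":"number"}},"required":["moves"]}

```bash
mkdir -p pics; python3 - <<'E'
from bench import ctrl
import cv2
print(ctrl.get_state(), ctrl.grasp_offset)
for n in("top","scene"):
    i=ctrl.get_image(n); cv2.imwrite(f"pics/{n}0.png",i.pop("pixels")[:,:,::-1]); print(n,i)
E
```

```text
{'time': 0.0, 'joint_positions': array([ 1.15912642,  0.32181585, -0.07012073,  1.45166974,  0.02257893,
        1.3707892 , -0.05689859]), 'qd': array([ 1.22606157e-03,  1.10835188e-03, -6.89602275e-04,  3.01935809e-04,
       -1.17658343e-05,  5.56046282e-04,  4.46717206e-04]), 'joint_torque': array([ 1.40073048e-04, -4.91288352e+01, -4.03785277e-01, -3.12525558e+01,
       -6.38705771e-02,  4.37966001e-02,  1.70072376e-04]), 'position': array([ 0.26821903, -0.5914757 ,  0.22146907]), 'tool_rot': array([-3.06885654e+00, -6.63464310e-01,  7.29281902e-04]), 'ft_force': array([0.0916158 , 0.66167018, 0.56715954]), 'torque': array([-0.0125864 , -0.01373841,  0.01989532]), 'grip_force': 0.0, 'grip_width': 0.9950856895158269} 0.0187
top {'fx': 536.4124144382633, 'fy': 536.4124144382633, 'cx': 280.87406675639403, 'cy': 208.15223682729572, 'xyz': array([ 0.32221158, -0.00232315,  1.37790281]), 'rotation': array([ 0.1421328 , -0.12513909, -1.56054005])}
scene {'fx': 537.8948665885016, 'fy': 537.8948665885016, 'cx': 278.35022183655764, 'cy': 215.12315778186738, 'xyz': array([ 1.50383417, -0.73682119,  1.36362439]), 'rotation': array([0.68387302, 0.35319721, 0.89066146])}
```

View pics/top0.png

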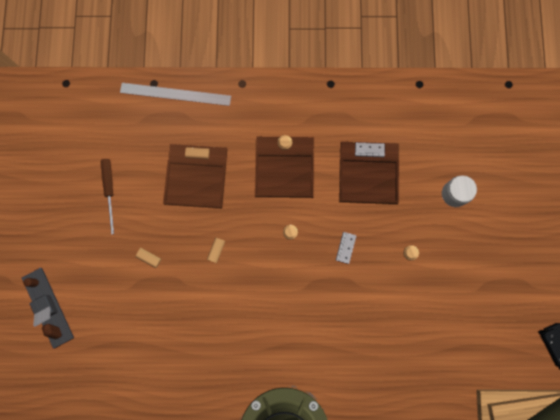

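View pics/scene0.png

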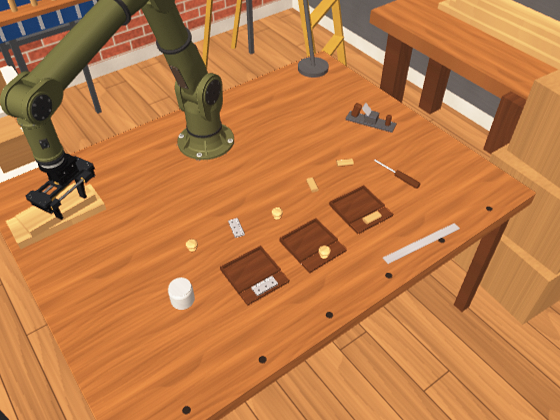

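```bash
cat > h.py <<'E'
from bench import ctrl
import cv2, numpy as np
from scipy.spatial.transform import Rotation as R
def ray(i,u,v,z):
    d=R.from_rotvec(i["rotation"]).apply([(u-i["cx"])/i["fx"],-(v-i["cy"])/i["fy"],-1])
    return i["xyz"]+d*(z-i["xyz"][2])/d[2]
def blobs(i,mask,z,amin,roi=(100,110,430,290)):
    m=np.zeros(mask.shape,np.uint8); a,b,c,d=roi; m[b:d,a:c]=mask[b:d,a:c]
    for c in cv2.findContours(m,cv2.RETR_EXTERNAL,cv2.CHAIN_APPROX_NONE)[0]:
        if cv2.contourArea(c)<amin: continue
        w=np.array([ray(i,u,v,z)[:2] for u,v in c[:,0]],np.float32)
        M=cv2.moments(c);p=ray(i,M["m10"]/M["m00"],M["m01"]/M["m00"],z)
        r=cv2.minAreaRect((w*1000)); bp=cv2.boxPoints(r); e=[bp[1]-bp[0],bp[2]-bp[1]]; e.sort(key=np.linalg.norm)
        print("px",np.round([M["m10"]/M["m00"],M["m01"]/M["m00"]],1),"cen",np.round(p[:2],4),"rect",np.round(r[0],1),"size",np.round([np.linalg.norm(x) for x in e],1),"long axis deg",round(np.degrees(np.arctan2(e[1][1],e[1][0]))%180,1))
def masks(i):
    hsv=cv2.cvtColor(i["pixels"],cv2.COLOR_RGB2HSV); h,s,v=[x.astype(int) for x in cv2.split(hsv)]
    return dict(beech=(v>165)&(s>60)&(h>13)&(h<30),steel=(v>110)&(s<60),dark=(v<95))
E
python3 - <<'E'
from h import *
i=ctrl.get_image("top"); m=masks(i)
for k,z,a in(("beech",.014,30),("steel",.01,50),("dark",.018,800)): print(k); blobs(i,m[k],z,a)
# pixel samples
for u,v in((148,257),(291,231),(346,248),(197,180),(320,270)): print(cv2.cvtColor(i["pixels"],cv2.COLOR_RGB2HSV)[v,u])
cv2.imwrite("pics/crop.png",cv2.resize(i["pixels"][120:280,120:440,::-1],None,fx=2.5,fy=2.5,interpolation=cv2.INTER_CUBIC))
E
```

```text
beech
px [147.6 256.5] cen [0.4301 0.3521] rect [430.2 352.2] size [22.1 59.7] long axis deg 61.9
px [412.6 251.4] cen [ 0.4472 -0.3218] rect [ 448.2 -322.7] size [30.5 30.7] long axis deg 90.3
px [216.  249.8] cen [0.4482 0.178 ] rect [448.2 177.7] size [22.9 60.2] long axis deg 159.7
px [291.2 230.7] cen [ 0.4982 -0.0136] rect [498.9 -13. ] size [30.7 33.5] long axis deg 0.1
px [196.5 151.8] cen [0.706  0.2364] rect [705.9 236.4] size [19.7 56.8] long axis deg 86.3
px [285.5 140.5] cen [0.7378 0.0025] rect [737.9   2.4] size [29.  30.1] long axis deg 0.2
steel
px [345.6 247.5] cen [ 0.4564 -0.1525] rect [ 456.7 -152.5] size [34.2 74.9] long axis deg 164.6
px [110.4 214.3] cen [0.5389 0.4551] rect [538.7 455. ] size [ 6.2 98. ] long axis deg 8.9
px [369.9 149. ] cen [ 0.7168 -0.22  ] rect [ 716.7 -219. ] size [32.7 76.9] long axis deg 90.2
dark
px [195.1 183.1] cen [0.6209 0.2367] rect [624.1 237.8] size [126.7 149.6] long axis deg 86.4
px [368.4 176.1] cen [ 0.6415 -0.2131] rect [ 651.5 -213.1] size [148.8 160.2] long axis deg 178.3
px [284.9 169.5] cen [0.6584 0.0036] rect [664.7   5.9] size [146.  158.5] long axis deg 179.8
[ 16 132 195]
[ 16 127 215]
[158   6 161]
[ 10 170  96]
[ 12 165 168]
```

View pics/crop.png

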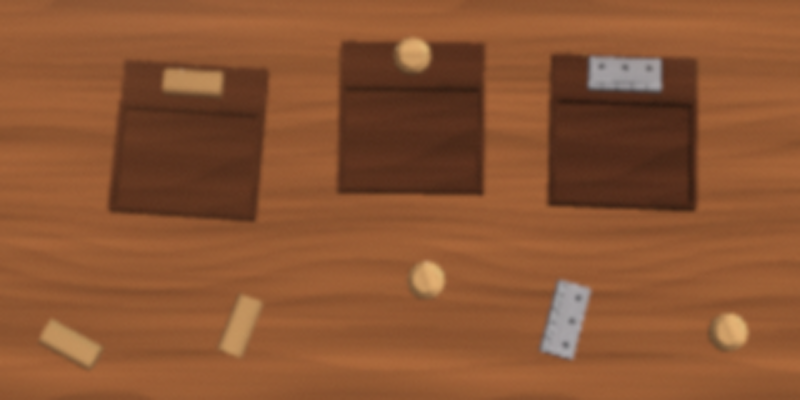

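```bash
cat >> h.py <<'E'
def plan(x,y,z,psi):
    "shift (units of .3 m) and turn (units of 60 deg) from the measured pose to TCP x,y,z, pointing down with tool x at psi degrees"
    s=ctrl.get_state(); T=R.from_rotvec(s["tool_rot"]); a=np.radians(psi)
    G=R.from_matrix(np.array([[np.cos(a),np.sin(a),0],[np.sin(a),-np.cos(a),0],[0,0,-1]]))
    d=T.inv().apply(np.array([x,y,z])-s["position"])/.3; w=(T.inv()*G).as_rotvec()/np.radians(60)
    print("t",round(s["time"],2),"shift",np.round(d,3),"turn",np.round(w,3),"grip",round(s["grip_width"],3))
E
python3 - <<'E'
from h import *
i=ctrl.get_image("top"); hsv=cv2.cvtColor(cv2.GaussianBlur(i["pixels"],(3,3),0),cv2.COLOR_RGB2HSV)
h,s,v=[x.astype(int) for x in cv2.split(hsv)]
b=((h>=14)&(h<32)&(v>110)).astype(int)
print("beech, knobs at .022"); blobs(i,b.astype(np.uint8),.022,40)
print("samples at .034"); blobs(i,b.astype(np.uint8),.034,40,(100,110,430,165))
plan(.4472,-.3218,.15,24.4)
E
```

```text
beech, knobs at .022
px [147.9 257.1] cen [0.428  0.3489] rect [427.9 349. ] size [27.5 62.9] long axis deg 61.6
px [411.3 252.1] cen [ 0.4447 -0.3167] rect [ 444.9 -317.1] size [35.3 37.9] long axis deg 90.3
px [215.9 249.7] cen [0.4476 0.1772] rect [447.6 177.1] size [27.  61.6] long axis deg 160.5
px [290.5 231.3] cen [ 0.4958 -0.0118] rect [496.5 -11.7] size [33.1 35.9] long axis deg 0.3
px [196.9 152.4] cen [0.7023 0.234 ] rect [702.  234.9] size [24.3 60.7] long axis deg 90.2
px [284.8 141.4] cen [0.7329 0.0041] rect [732.7   3.7] size [35.9 36. ] long axis deg 136.2
samples at .034
px [196.9 152.4] cen [0.6989 0.2319] rect [698.6 232.8] size [24.1 60.1] long axis deg 90.2
px [284.8 141.4] cen [0.7293 0.004 ] rect [729.1   3.6] size [35.6 35.7] long axis deg 136.2
t 0.2 shift [ 0.915 -0.573  0.24 ] turn [-0.001  0.    -0.   ] grip 0.999
```

```bash
python3 -c "
from h import *
plan(.445,-.317,.08,0)"
```

```text
t 0.2 shift [ 0.915 -0.59   0.474] turn [-0.001  0.     0.407] grip 0.999
```

Emit:
jog_arm(moves=[0.13,-0.08,0.06,0,0,0.05,1,0.26,-0.17,0.12,0,0,0.1,1,0.4,-0.26,0.2,0,0,0.2,1,0.55,-0.35,0.28,0,0,0.28,1,0.7,-0.45,0.36,0,0,0.35,1,0.85,-0.55,0.43,0,0,0.407,1,0.915,-0.59,0.474,0,0,0.407,1,0.915,-0.59,0.474,0,0,0.407,1], newtons=15)

```text
time: 1.2
position: [0.4457, -0.3149, 0.0793]
tool_rot: [-3.14, -0.006, 0.003]
ft_force: [-0.1, -1.4, -0.1]
grip_width: 0.997
grip_force: 0.0
```

```bash
python3 -c "
from h import *
plan(.445,-.317,.005,0)
print(ctrl.get_state())"
```

```text
t 1.2 shift [-0.002  0.008  0.248] turn [-0.002  0.002  0.004] grip 0.997
{'time': 1.2, 'joint_positions': array([ 0.76695828,  0.23096614, -0.22374736,  1.86935449,  0.05772772,
        1.05002595, -1.04657304]), 'qd': array([ 0.03959718, -0.01270482,  0.05128252, -0.03138181,  0.02038726,
        0.00938026,  0.0163236 ]), 'joint_torque': array([ -1.37606755, -39.53273177,  -2.50795104, -27.15736985,
        -0.26362929,  -0.13391623,  -0.17150151]), 'position': array([ 0.44573165, -0.31485845,  0.07927242]), 'tool_rot': array([-3.13965566e+00, -6.48464460e-03,  2.68827318e-03]), 'ft_force': array([-0.05228178, -1.36527329, -0.08964101]), 'torque': array([-0.08479311,  0.07104834, -0.00376452]), 'grip_force': 0.0, 'grip_width': 0.9974223937524531}
```

Emit:
jog_arm(moves=[0,0,0.1,0,0,0,1,0,0,0.18,0,0,0,1,0,0,0.25,0,0,0,1,0,0,0.25,0,0,0,-1,0,0,0.25,0,0,0,-1,0,0,0.25,0,0,0,-1,0,0,0.25,0,0,0,-1,0,0,0.25,0,0,0,-1])

```text
time: 2.2
position: [0.4456, -0.3176, 0.0058]
tool_rot: [3.141, -0.0, 0.001]
ft_force: [0.2, 0.0, 0.6]
grip_width: 0.513
grip_force: 0.0
```

Emit:
jog_arm(moves=[0,0,0,0,0,0,-1,0,0,0,0,0,0,-1,0,0,-0.1,0,0,0,-1,0,0,-0.18,0,0,0,-1,0.1,-0.14,-0.18,0,0,0,-1,0.21,-0.3,-0.18,0,0,0,-1,0.32,-0.46,-0.18,0,0,0,-1,0.43,-0.62,-0.18,0,0,0,-1])

```text
time: 3.2
position: [0.5752, -0.1301, 0.0594]
tool_rot: [3.141, -0.001, 0.0]
ft_force: [0.9, -0.6, -0.5]
grip_width: 0.426
grip_force: 15.0
```

```bash
python3 -c "
from h import *
plan(.648,-.028,.058,0)"
```

```text
t 3.2 shift [ 0.242 -0.34   0.004] turn [ 0.    -0.    -0.001] grip 0.426
```

Emit:
jog_arm(moves=[0.08,-0.11,0,0,0,-0.15,-1,0.16,-0.23,0,0,0,-0.32,-1,0.245,-0.345,0,0,0,-0.5,-1,0.245,-0.345,0,0,0,-0.67,-1,0.245,-0.345,0,0,0,-0.84,-1,0.245,-0.345,0,0,0,-1,-1,0.245,-0.345,0.08,0,0,-1,-1,0.245,-0.345,0.13,0,0,-1,-1])

```text
time: 4.2
position: [0.6472, -0.0282, 0.0189]
tool_rot: [-2.721, -1.569, 0.002]
ft_force: [-0.5, -0.8, -0.7]
grip_width: 0.428
grip_force: 15.0
```

```bash
python3 -c "
from h import *
plan(.648,-.028,.0125,60)
i=ctrl.get_image('top'); cv2.imwrite('pics/p1.png',cv2.resize(i['pixels'][100:300,120:440,::-1],None,fx=2.4,fy=2.4))"
```

```text
t 4.2 shift [0.002 0.002 0.021] turn [-0.001  0.001 -0.001] grip 0.428
```

View pics/p1.png

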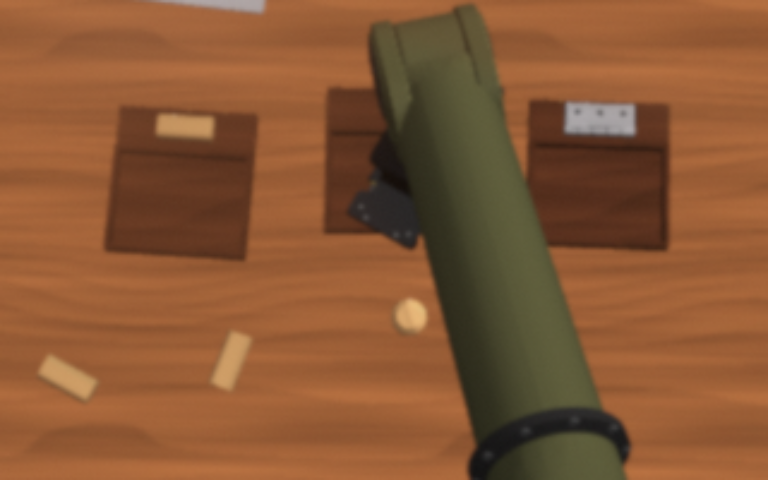

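The arm hides the held knob; the gripper is above tray_knobs (crop px ~390,200) as planned, and nothing else has moved. Lower, release, rise.

Emit:
jog_arm(moves=[0,0,0.01,0,0,0,-1,0,0,0.02,0,0,0,-1,0,0,0.02,0,0,0,-1,0,0,0.02,0,0,0,0,0,0,0.02,0,0,0,0.3,0,0,0.02,0,0,0,0.3,0,0,-0.08,0,0,0,0.3,0,0,-0.16,0,0,0,0.3])

```text
time: 5.25
position: [0.6481, -0.0279, 0.0692]
tool_rot: [2.721, 1.57, 0.0]
ft_force: [0.7, 0.3, -0.5]
grip_width: 0.646
grip_force: 0.0
```

```bash
python3 -c "
from h import *
plan(.496,-.012,.07,60)
plan(.496,-.012,.005,60)"
```

```text
t 5.25 shift [-0.208 -0.465 -0.003] turn [ 0. -0. -0.] grip 0.646
t 5.25 shift [-0.208 -0.465  0.214] turn [ 0. -0. -0.] grip 0.646
```

Emit:
jog_arm(moves=[-0.06,-0.13,0,0,0,0,1,-0.13,-0.29,0,0,0,0,1,-0.208,-0.465,0,0,0,0,1,-0.208,-0.465,0.08,0,0,0,1,-0.208,-0.465,0.16,0,0,0,1,-0.208,-0.465,0.214,0,0,0,1,-0.208,-0.465,0.214,0,0,0,-1,-0.208,-0.465,0.214,0,0,0,-1])

```text
time: 6.25
position: [0.4966, -0.012, 0.0047]
tool_rot: [2.721, 1.57, 0.001]
ft_force: [-0.2, -0.4, 0.1]
grip_width: 0.858
grip_force: 0.0
```

Emit:
jog_arm(moves=[0,0,0,0,0,0,-1,0,0,0,0,0,0,-1,0,0,0,0,0,0,-1,0,0,0,0,0,0,-1,0,0,0,0,0,0,-1,0,0,0,0,0,0,-1,0,0,-0.1,0,0,0,-1,0,0,-0.214,0,0,0,-1])

```text
time: 7.25
position: [0.4951, -0.0121, 0.0684]
tool_rot: [-2.72, -1.57, 0.002]
ft_force: [-0.2, -0.2, 1.0]
grip_width: 0.423
grip_force: 15.0
```

```bash
python3 -c "
from h import *
plan(.648,.036,.07,60)
plan(.648,.036,.0125,60)"
```

```text
t 7.25 shift [ 0.394  0.361 -0.006] turn [-0.002  0.    -0.   ] grip 0.423
t 7.25 shift [0.394 0.361 0.185] turn [-0.002  0.    -0.   ] grip 0.423
```

Emit:
jog_arm(moves=[0.09,0.08,0,0,0,0,-1,0.2,0.18,0,0,0,0,-1,0.3,0.28,0,0,0,0,-1,0.394,0.361,0,0,0,0,-1,0.394,0.361,0,0,0,0,-1,0.394,0.361,0.08,0,0,0,-1,0.394,0.361,0.15,0,0,0,-1,0.394,0.361,0.183,0,0,0,-1])

```text
time: 8.25
position: [0.6471, 0.0352, 0.0115]
tool_rot: [-2.72, -1.569, 0.005]
ft_force: [0.6, -0.7, 0.1]
grip_width: 0.424
grip_force: 15.0
```

Emit:
jog_arm(moves=[0,0,0,0,0,0,-1,0,0,0,0,0,0,-1,0,0,0,0,0,0,0,0,0,0,0,0,0,0.2,0,0,0,0,0,0,0.2,0,0,-0.08,0,0,0,0.2,0,0,-0.16,0,0,0,0.2,0,0,-0.22,0,0,0,0.2])

```text
time: 9.25
position: [0.6492, 0.036, 0.0807]
tool_rot: [2.72, 1.57, 0.001]
ft_force: [-0.9, -0.0, 0.1]
grip_width: 0.597
grip_force: 0.0
```

```bash
python3 -c "
from h import *
plan(.4485,.178,.06,-20)
plan(.4485,.178,.06,160)
plan(.4295,.3505,.06,61.8)
print(ctrl.get_state()['joint_positions'])"
```

```text
t 9.25 shift [ 0.075 -0.816  0.068] turn [ 0.000e+00 -1.000e-03  1.333e+00] grip 0.597
t 9.25 shift [ 0.075 -0.816  0.068] turn [ 1.000e-03  0.000e+00 -1.667e+00] grip 0.597
t 9.25 shift [ 0.541 -1.159  0.068] turn [ 0.001 -0.    -0.03 ] grip 0.597
[ 0.36511833  0.49011725 -0.60083052  1.59478158  0.29636278  1.14813633
 -0.82695313]
```

Emit:
jog_arm(moves=[0.07,-0.14,0,0,0,0,1,0.16,-0.3,0,0,0,0,1,0.26,-0.48,0,0,0,0,1,0.36,-0.66,0,0,0,0,1,0.45,-0.83,0,0,0,0,1,0.52,-0.95,0,0,0,-0.03,1,0.541,-1,0,0,0,-0.03,1,0.541,-1,0,0,0,-0.03,1])

```text
time: 10.25
position: [0.47, 0.3268, 0.0794]
tool_rot: [2.695, 1.614, -0.0]
ft_force: [0.7, 0.0, 0.2]
grip_width: 0.999
grip_force: 0.0
```

```bash
python3 -c "
from h import *
plan(.4295,.3505,.0045,61.8)"
```

```text
t 10.25 shift [ 0.006 -0.156  0.25 ] turn [0.    0.    0.001] grip 0.999
```

Emit:
jog_arm(moves=[0.006,-0.08,0,0,0,0,1,0.006,-0.156,0.05,0,0,0,1,0.006,-0.156,0.15,0,0,0,1,0.006,-0.156,0.23,0,0,0,1,0.006,-0.156,0.25,0,0,0,0.4,0.006,-0.156,0.25,0,0,0,-1,0.006,-0.156,0.25,0,0,0,-1,0.006,-0.156,0.25,0,0,0,-1])

```text
time: 11.25
position: [0.4306, 0.3506, 0.0053]
tool_rot: [2.696, 1.612, 0.002]
ft_force: [-0.6, -0.1, -1.0]
grip_width: 0.631
grip_force: 0.0
```

Emit:
jog_arm(moves=[0,0,0,0,0,0,-1,0,0,0,0,0,0,-1,0,0,0,0,0,0,-1,0,0,0,0,0,0,-1,0,0,0,0,0,0,-1,0,0,0,0,0,0,-1,0,0,-0.08,0,0,0,-1,0,0,-0.16,0,0,0,-1])

```text
time: 12.25
position: [0.4296, 0.35, 0.0525]
tool_rot: [-2.696, -1.613, 0.002]
ft_force: [0.8, -0.3, -1.0]
grip_width: 0.315
grip_force: 15.0
```

```bash
python3 -c "
from h import *
c,s=np.cos(np.radians(-3.7)),np.sin(np.radians(-3.7))
T=lambda x,y:(.6212+c*x-s*y,.2395+s*x+c*y)
print(T(0,28),T(0,-28))
plan(*T(0,28),.06,-3.7)
i=ctrl.get_image('top'); cv2.imwrite('pics/p2.png',cv2.resize(i['pixels'][100:300,120:440,::-1],None,fx=2.4,fy=2.4))"
```

```text
(np.float64(2.4281046310828236), np.float64(28.18113731162101)) (np.float64(-1.1857046310828236), np.float64(-27.702137311621012))
t 12.25 shift [ 8.4898e+01 -3.7988e+01 -7.3000e-02] turn [-0.000e+00  1.000e-03  1.091e+00] grip 0.315
```

View pics/p2.png

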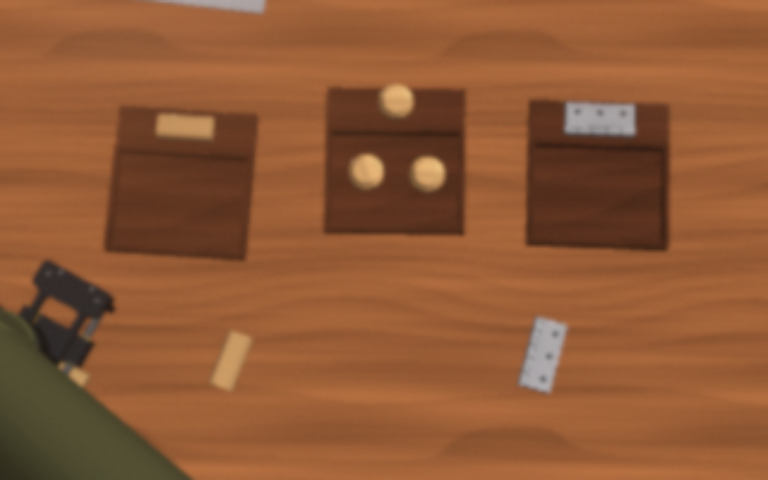

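Both knobs stand upright in tray_knobs (crop px 367,171 and 428,173); tenon_a is in the gripper at the left (75,375), the other tenon and hinge are unmoved.

```bash
python3 -c "
from h import *
plan(.623,.2675,.06,-3.7);plan(.623,.2675,.012,-3.7)"
```

```text
t 12.3 shift [ 0.055  0.696 -0.012] turn [-0.    -0.004  1.092] grip 0.319
t 12.3 shift [0.054 0.696 0.148] turn [-0.    -0.004  1.092] grip 0.319
```

Emit:
jog_arm(moves=[0.01,0.1,-0.012,0,0,0.15,-1,0.02,0.22,-0.012,0,0,0.3,-1,0.03,0.35,-0.012,0,0,0.46,-1,0.04,0.48,-0.012,0,0,0.63,-1,0.05,0.6,-0.012,0,0,0.8,-1,0.055,0.696,-0.012,0,0,0.97,-1,0.055,0.696,0.05,0,0,1,-1,0.055,0.696,0.11,0,0,1,-1])

```text
time: 13.3
position: [0.6201, 0.2666, 0.0174]
tool_rot: [3.141, 0.052, -0.003]
ft_force: [-1.5, 0.8, -1.2]
grip_width: 0.317
grip_force: 15.0
```

```bash
python3 -c "
from h import *
plan(.623,.2675,.0115,-3.7)"
```

```text
t 13.3 shift [ 0.01  -0.003  0.02 ] turn [0.    0.002 0.094] grip 0.317
```

Emit:
jog_arm(moves=[0.005,0,0.01,0,0,0.05,-1,0.005,0,0.018,0,0,0.08,-1,0.005,0,0.018,0,0,0.08,-1,0.005,0,0.018,0,0,0.08,-0.1,0.005,0,0.018,0,0,0.08,-0.1,0.005,0,0.018,0,0,0.08,-0.1,0.005,0,-0.08,0,0,0.08,-0.1,0.005,0,-0.17,0,0,0.08,-0.1])

```text
time: 14.3
position: [0.6231, 0.266, 0.071]
tool_rot: [3.14, -0.083, -0.0]
ft_force: [0.5, 0.4, 0.5]
grip_width: 0.45
grip_force: 0.0
```

```bash
python3 -c "
from h import *
plan(.4485,.178,.06,-20);plan(.4485,.178,.0045,-20)"
```

```text
t 14.3 shift [-0.566  0.324  0.037] turn [0.    0.    0.283] grip 0.45
t 14.3 shift [-0.566  0.324  0.222] turn [0.    0.    0.283] grip 0.45
```

Emit:
jog_arm(moves=[-0.1,0.06,0,0,0,0.05,1,-0.25,0.14,0,0,0,0.15,1,-0.4,0.23,0,0,0,0.23,1,-0.52,0.3,0,0,0,0.283,1,-0.566,0.324,0.03,0,0,0.283,1,-0.566,0.324,0.12,0,0,0.283,1,-0.566,0.324,0.2,0,0,0.283,1,-0.566,0.324,0.222,0,0,0.283,0.4])

```text
time: 15.3
position: [0.4475, 0.1776, 0.0028]
tool_rot: [3.093, -0.545, -0.003]
ft_force: [0.0, 0.4, -0.0]
grip_width: 0.949
grip_force: 0.0
```

Emit:
jog_arm(moves=[0,0,0,0,0,0,-1,0,0,0,0,0,0,-1,0,0,0,0,0,0,-1,0,0,0,0,0,0,-1,0,0,0,0,0,0,-1,0,0,0,0,0,0,-1,0,0,0,0,0,0,-1,0,0,0,0,0,0,-1])

```text
time: 16.3
position: [0.4486, 0.178, 0.0039]
tool_rot: [3.094, -0.546, 0.0]
ft_force: [1.1, 0.2, 1.5]
grip_width: 0.312
grip_force: 15.0
```

```bash
python3 -c "
from h import *
plan(.6195,.2115,.06,-3.7);plan(.6195,.2115,.012,-3.7)"
```

```text
t 16.3 shift [ 0.497 -0.3   -0.187] turn [ 0.    -0.    -0.272] grip 0.312
t 16.3 shift [ 0.497 -0.3   -0.027] turn [ 0.    -0.    -0.272] grip 0.312
```

Emit:
jog_arm(moves=[0,0,-0.1,0,0,0,-1,0.02,0,-0.187,0,0,0,-1,0.14,-0.08,-0.187,0,0,-0.1,-1,0.28,-0.17,-0.187,0,0,-0.2,-1,0.41,-0.25,-0.187,0,0,-0.272,-1,0.497,-0.3,-0.187,0,0,-0.272,-1,0.497,-0.3,-0.12,0,0,-0.272,-1,0.497,-0.3,-0.06,0,0,-0.272,-1])

```text
time: 17.3
position: [0.6178, 0.2113, 0.0197]
tool_rot: [3.139, -0.101, -0.004]
ft_force: [-0.3, -0.5, -0.7]
grip_width: 0.319
grip_force: 15.0
```

```bash
python3 -c "
from h import *
plan(.6195,.2115,.011,-3.7)"
```

```text
t 17.3 shift [ 0.006 -0.001  0.029] turn [0.001 0.002 0.001] grip 0.319
```

Emit:
jog_arm(moves=[0,0,0.02,0,0,0,-1,0,0,0.036,0,0,0,-1,0,0,0.036,0,0,0,-1,0,0,0.036,0,0,0,-0.1,0,0,0.036,0,0,0,-0.1,0,0,0.036,0,0,0,-0.1,0,0,-0.08,0,0,0,-0.1,0,0,-0.17,0,0,0,-0.1])

```text
time: 18.3
position: [0.6196, 0.2117, 0.0739]
tool_rot: [-3.14, 0.101, -0.001]
ft_force: [0.7, 0.4, 0.3]
grip_width: 0.449
grip_force: 0.0
```

```bash
python3 -c "
from h import *
plan(.4565,-.1525,.07,-15.4);plan(.4565,-.1525,.004,-15.4)"
```

```text
t 18.3 shift [-0.465  1.246  0.012] turn [-0.    -0.     0.195] grip 0.449
t 18.3 shift [-0.465  1.247  0.232] turn [-0.    -0.     0.195] grip 0.449
```

Emit:
jog_arm(moves=[-0.05,0.11,0,0,0,0.05,1,-0.11,0.27,0,0,0,0.1,1,-0.18,0.44,0,0,0,0.15,1,-0.24,0.6,0,0,0,0.195,1,-0.3,0.76,0,0,0,0.195,1,-0.37,0.9,0,0,0,0.195,1,-0.43,1,0,0,0,0.195,1,-0.465,1,0,0,0,0.195,1])

```text
time: 19.3
position: [0.4599, -0.0815, 0.073]
tool_rot: [3.111, -0.428, 0.0]
ft_force: [0.2, 1.1, -0.9]
grip_width: 0.997
grip_force: 0.0
```

```bash
python3 -c "
from h import *
plan(.4565,-.1525,.004,-15.4)"
```

```text
t 19.3 shift [0.053 0.231 0.23 ] turn [ 0.001 -0.    -0.004] grip 0.997
```

Emit:
jog_arm(moves=[0.025,0.11,0,0,0,0,1,0.052,0.231,0.02,0,0,0,1,0.052,0.231,0.1,0,0,0,1,0.052,0.231,0.18,0,0,0,1,0.052,0.231,0.23,0,0,0,1,0.052,0.231,0.23,0,0,0,0.3,0.052,0.231,0.23,0,0,0,-1,0.052,0.231,0.23,0,0,0,-1], newtons=35)

```text
time: 20.3
position: [0.4585, -0.1499, 0.0048]
tool_rot: [3.113, -0.42, 0.003]
ft_force: [-0.3, -0.1, 0.5]
grip_width: 0.743
grip_force: 0.0
```

Emit:
jog_arm(moves=[0,0,0,0,0,0,-1,0,0,0,0,0,0,-1,0,0,0,0,0,0,-1,0,0,0,0,0,0,-1,0,0,0,0,0,0,-1,0,0,0,0,0,0,-1,0,0,0,0,0,0,-1,0,0,0,0,0,0,-1])

```text
time: 21.3
position: [0.4577, -0.1502, 0.004]
tool_rot: [3.113, -0.421, 0.0]
ft_force: [-1.1, -2.0, 3.7]
grip_width: 0.391
grip_force: 35.0
```

```bash
python3 -c "
from h import *
plan(.631,-.215,.065,-1.7);plan(.631,-.215,.01,-1.7)"
```

```text
t 21.3 shift [ 0.614  0.055 -0.203] turn [ 0.    -0.    -0.228] grip 0.391
t 21.3 shift [ 0.614  0.055 -0.02 ] turn [ 0.    -0.    -0.228] grip 0.391
```

Emit:
jog_arm(moves=[0,0,-0.08,0,0,0,-1,0,0,-0.2,0,0,0,-1,0.12,0.01,-0.2,0,0,-0.08,-1,0.28,0.025,-0.2,0,0,-0.16,-1,0.44,0.04,-0.2,0,0,-0.228,-1,0.57,0.052,-0.2,0,0,-0.228,-1,0.614,0.055,-0.2,0,0,-0.228,-1,0.614,0.055,-0.13,0,0,-0.228,-1])

```text
time: 22.3
position: [0.6321, -0.2141, 0.043]
tool_rot: [-3.141, 0.046, -0.004]
ft_force: [-0.5, -0.2, -2.0]
grip_width: 0.39
grip_force: 35.0
```

```bash
python3 -c "
from h import *
plan(.631,-.215,.011,-1.7)
i=ctrl.get_image('scene'); cv2.imwrite('pics/p3.png',cv2.resize(i['pixels'][150:330,150:410,::-1],None,fx=3,fy=3))"
```

```text
t 22.3 shift [-0.004  0.003  0.107] turn [-0.    -0.002  0.   ] grip 0.39
```

View pics/p3.png

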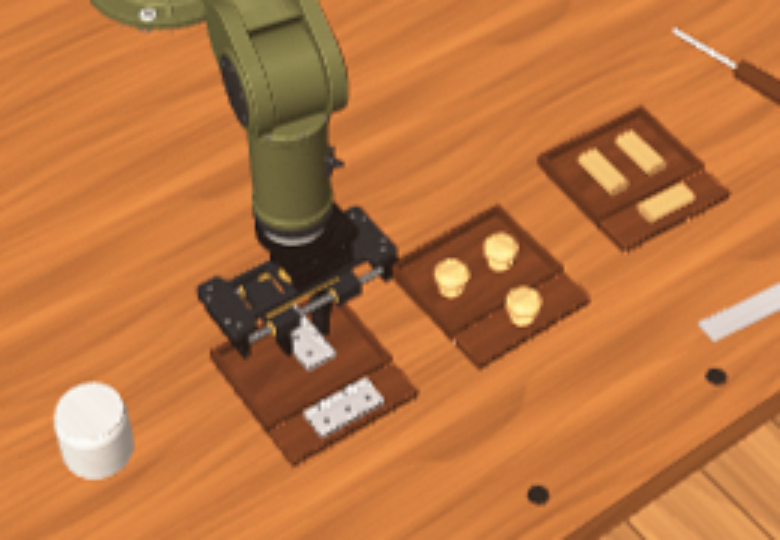

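The knobs stand and both tenons lie flat in their trays. The hinge is held level over the well of tray_hinges (crop px 312,345). Lower and release it.

Emit:
jog_arm(moves=[0,0,0.05,0,0,0,-1,0,0,0.09,0,0,0,-1,0,0,0.106,0,0,0,-1,0,0,0.106,0,0,0,-1,0,0,0.106,0,0,0,0.2,0,0,0.106,0,0,0,0.2,0,0,0.106,0,0,0,0.2,0,0,0.05,0,0,0,0.2])

```text
time: 23.35
position: [0.6296, -0.2142, 0.027]
tool_rot: [-3.14, 0.047, 0.005]
ft_force: [0.8, 0.4, 0.3]
grip_width: 0.597
grip_force: 0.0
```

Emit:
jog_arm(moves=[0,0,-0.1,0,0,0,0.2,0,0,-0.25,0,0,0,0.2,-0.15,0,-0.4,0,0,0,0.2,-0.3,0,-0.4,0,0,0,0.2,-0.45,0.05,-0.4,0,0,0,0.2,-0.5,0.1,-0.4,0,0,0,0.2,-0.5,0.1,-0.4,0,0,0,0.2,-0.5,0.1,-0.4,0,0,0,0.2])

```text
time: 24.35
position: [0.4813, -0.2393, 0.1487]
tool_rot: [3.141, -0.045, 0.003]
ft_force: [0.8, 0.5, 0.5]
grip_width: 0.598
grip_force: 0.0
```

```bash
python3 -c "
from h import *
i=ctrl.get_image('scene'); cv2.imwrite('pics/p4.png',cv2.resize(i['pixels'][150:330,150:410,::-1],None,fx=3,fy=3))"
```

```text
(no output)
```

View pics/p4.png

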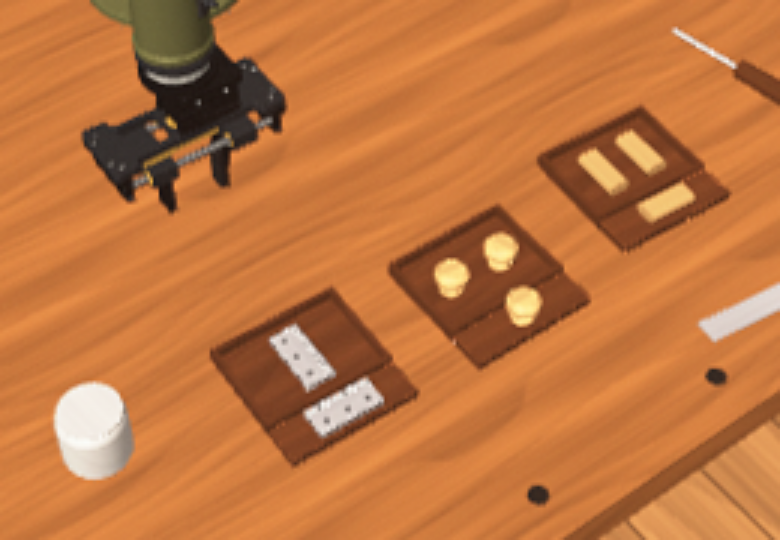

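The hinge lies in its tray (crop px 302,357), near the ledge-side wall in this view; I'll check it numerically from above.

```bash
python3 -c "
from h import *
i=ctrl.get_image('top'); m=masks(i)
blobs(i,m['steel'],.016,50,(335,135,405,210))
blobs(i,m['beech'],.02,30,(160,135,320,210))
cv2.imwrite('pics/p5.png',cv2.resize(i['pixels'][130:215,155:405,::-1],None,fx=3.2,fy=3.2,interpolation=cv2.INTER_CUBIC))"
```

```text
px [368.5 180. ] cen [ 0.6316 -0.2137] rect [ 631.9 -213.7] size [33.8 75.1] long axis deg 178.9
px [369.7 149. ] cen [ 0.7149 -0.2185] rect [ 715. -218.] size [32.5 76.6] long axis deg 90.2
px [204.5 183.5] cen [0.6195 0.2117] rect [619.7 211.8] size [22.5 56.7] long axis deg 177.0
px [183.4 182.4] cen [0.6222 0.2666] rect [622.1 266.6] size [22.7 56.7] long axis deg 177.0
px [298.5 171.4] cen [ 0.653  -0.0318] rect [652.6 -31.9] size [28.6 29.4] long axis deg 0.2
px [273.  170.3] cen [0.6556 0.0345] rect [656.3  34.4] size [31.2 32.1] long axis deg 0.4
px [196.8 152. ] cen [0.7039 0.2345] rect [703.8 234.4] size [20.9 58.8] long axis deg 85.3
px [285.3 140.6] cen [0.7357 0.0028] rect [734.7   3.7] size [31.5 32.7] long axis deg 0.2
```

View pics/p5.png

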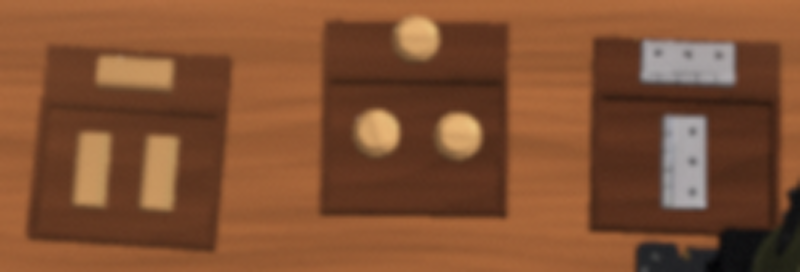

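All pieces sit centred in their wells with clear margins: the tenons at crop px (92,169) and (160,172), the knobs at (377,132) and (459,135), and the hinge at (685,161). Handing in.

```bash
python3 -c "
from bench import ctrl
print(ctrl.close_job())"
```

```text
the job is handed in; nothing more can be done
None
```

I handed the job in at about 24 s of robot time: the last pictures show all five pieces in their own trays, knobs upright, tenons and hinge flat, tin and screwdriver not touched; the hand-in returned no verdict.

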